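# Load the bench dryer, thread the rod and start it

### The arm

A 6-joint arm with a two-finger parallel gripper is mounted at the origin on the work surface. World frame = base frame: x ahead of the robot, y to its left, z up, the work surface at z = 0. Lengths are in m, angles in rad, forces in N, time in s.
With the tool pointing down it reaches from about 0.275 to 0.75 m from the base axis. Payload 10.2 kg.
Tool frame: the origin (TCP) lies midway between the tips of the shut fingers; the grasp point (between the pads) lies 19 mm behind it (env.hold_point_z is the distance from the TCP to the grasp point, in m); z points along the fingers, y is the line along which they close (so a half turn about z gives the same grasp; the last joint's range is limited). The gripper opens to 85 mm and grips with 20 to 120 N. Pads are 22 mm wide; open, the fingers measure 114 mm over their backs; the gripper's body (76 mm by 85 mm) begins 54 mm behind the grasp point. The pads swing forward as they close: fully open they stand 13 mm farther back than shut.
Start: joints at [-1.473, 0.313, 1.498, -0, 1.331, -0.223], TCP at [0.166, -0.498, 0.192] pointing down, gripper open.
Joint ranges: [-2.94, 2.94], [-0.97, 2.17], [0.19, 2.56], [-1.23, 4.37], [0.02, 3.11], [-2.88, 2.88]. Speed limits (rad/s): [2.39, 2.39, 3.01, 3.14, 3.14, 3.14].

### API

Orientations are given as a unit quaternion [x, y, z, w].
In Python, from bench import env, kinematics, monitor, eyes, job gives the robot as it stands. The module is installed in compiled form; this text tells all that it offers. Calls block until the motion is done:
- env.reach(position, orientation): joint-space move of the TCP to a pose.
- env.movel(position, velocity=0.15, frame=None, guard=None): straight line of the TCP; frame=None keeps the orientation; velocity is the mean speed in m/s. With guard (N) it stops when the force on the tool has changed by that much, and returns True; else False.
- env.set_joints(angles): joint-space move.
- env.release() and env.close_gripper(effort=None): open the fingers fully, or close them until they stop; effort is the grip in N (None keeps the last).
- env.hold(seconds).
- kinematics.ik(position, orientation): joint angles nearest the present ones, or None.
- monitor.sense(): the state.
- eyes.grab_frame(name): name is "scene" or "top" or "wrist"; returns a dict with "frame" (400x640x3 uint8, red, green, blue), "mtx" (3x3 intrinsics, pixels), "k1" (the pictures are not rectified: a ray, as slopes to the right and down, at radius r is drawn at 1 + k1 r^2 times it, then the intrinsics apply), "view" (4x4, takes a point from world to camera coordinates). Camera axes: x right, y down, z forward; pixel columns grow to the right and rows downward; lengths in m; the calibration is good to about 2 mm. A picture is of the moment at which its call begins. There is no depth.
A pose or a line that the arm cannot do raises env.MotionError and nothing moves.
- job.hand_in(): hands the job in; it is judged then, once.
The state is a dict: "clock": time; "joints": joint angles; "qvel": joint speeds; "joint_efforts": joint torques, N m; "position": TCP position; "ee_rot": TCP orientation; "contact_force": force on the tool from outside, world axes, zero at the start; "ft_torque": the same for the moment, N m; "finger_gap": opening from 0.0 (shut) to 1.0 (fully open); "gripper_force": force on a finger pad.
Only numpy, scipy, OpenCV 4.12 (cv2) and the standard library are available. Lean on these libraries where they do the work, as an engineer would, in place of code of your own. Each camera call takes 0.05 s, during which the arm holds its last target. There are 200 camera calls.

### The job

First switch the dryer off by turning its orange dial anticlockwise to the stop. Stand every drilled sample block in the dryer's channel with the holes in line, then push the rod through the right-hand cheek (the one on the robot's right), all the blocks and the far cheek until its handle is up against the cheek. Only then turn the dial clockwise fully to its stop; leave everything else on the table where it is.

Things in the scene. Friction and masses are not known exactly. Their poses are not given: they have to be found in the camera images.
- dryer: Fixed bench dryer, turned a little. z up, y along the loading channel, +x towards its grey housing; origin on the table under the channel's middle. Aluminium channel: floor 8 mm above the table, between rails 60 mm apart (tops 18 mm), y = -100..100 mm. Housing 50 mm high at x = 70..160, y = -130..130 mm, vents to the channel, orange dial on top at x = 115, y = 65 mm.
- near_hole (a point): Middle of the hole in the right-hand blue cheek, on its outer face (x = 0, y = -110, z = 35 mm in the dryer's frame). The cheeks close the channel's ends: upright plates 10 mm thick, 76 mm wide, tops 65 mm above the table, each with a 20 mm round hole on the channel's centre line.
- far_hole (a point): The same for the left-hand cheek, on its outer face (x = 0, y = +110, z = 35 mm in the dryer's frame).
- dial (a joint): Turn of the dryer's dial in rad: 0 = off, the anticlockwise end stop; it grows clockwise as seen from above to 2.6 = full, the clockwise end stop. It stays where it is left (friction 0.03 N m).
- dial_grip (a point): Point on the orange dial's axis at the height to grip; the point turns with the dial and its x axis runs along the dial's raised grip bar, to be pinched across from above (bar 14 mm wide, 42 mm long; it rises 7 mm above this point and stands 23 mm below it on the round base). Dial 44 mm across.
- rod: Loose rod, 310 mm, 130 g: dark wooden handle 24 x 24 x 70 mm, then a 12 mm round aluminium shaft 240 mm long, last 14 mm tapered. Origin on the axis at the shoulder, where the shaft leaves the handle (the handle is too big for the holes and stops at the cheek). +y runs along the shaft to the tip; the handle is y = -70..0 mm. Lies on the table in front, handle to the robot's right.
- rod_tip (a point): Tip of the rod, on its axis, 240 mm from the shoulder.
- block1: Loose wooden sample block, painted blue with bare wood left round one edge, 54 x 40 x 54 mm (x, y, z), about 75 g, standing on the table; a 22 mm round hole goes right through its middle along its y axis (the 40 mm way). Origin at the centre of the block and of the hole. Either square side may be up. May be absent.
- block2: Loose wooden sample block, painted green with bare wood left round one edge, 54 x 40 x 54 mm (x, y, z), about 75 g, standing on the table; a 22 mm round hole goes right through its middle along its y axis (the 40 mm way). Origin at the centre of the block and of the hole. Either square side may be up. May be absent.
- block3: Loose wooden sample block, painted yellow with bare wood left round one edge, 54 x 40 x 54 mm (x, y, z), about 75 g, standing on the table; a 22 mm round hole goes right through its middle along its y axis (the 40 mm way). Origin at the centre of the block and of the hole. Either square side may be up. May be absent.
- block4: Loose wooden sample block, painted red with bare wood left round one edge, 54 x 40 x 54 mm (x, y, z), about 75 g, standing on the table; a 22 mm round hole goes right through its middle along its y axis (the 40 mm way). Origin at the centre of the block and of the hole. Either square side may be up. May be absent.
- tin_big: Paint tin, 104 mm across, 100 mm high; a bystander, not to be disturbed. Origin at the centre of its underside.
- tin_small: Paint tin, 72 mm across, 75 mm high; a bystander, not to be disturbed. Origin at the centre of its underside.
- mug: White mug, 82 mm across, 85 mm high; a bystander, not to be disturbed. Origin at the centre of its underside.
- wax_jar: White jar with black lid, 64 mm across, 60 mm high; a bystander, not to be disturbed. Origin at the centre of its underside.
- sanding_pad: Green sanding pad, 90 x 65 x 25 mm; a bystander, not to be disturbed. Origin at the centre of its underside.
- tin_lid: Steel tin lid, 84 mm across, 8 mm high; a bystander, not to be disturbed. Origin at the centre of its underside.
Things that resemble listed ones, but are neither listed nor needed, are in the scene too. Leave any pink look-alike of the block3 alone. What is shaped like the block1 but turquoise is not meant.

How it is judged:
By the outcome, as a careful person would: the job done as asked, in the order asked, and still so for the second after the job is handed in, with the robot touching nothing.
Of block1, block2, block3, block4 only 2 to 4 are there at a start; the rules pass over those that are not, and their reading is None.
At some moment in a run one of block1, block2, block3, block4, rod may be knocked a few centimetres aside while the robot is not near it.
Once in a run the grip may slacken for a moment while it holds something.
It also fails if it takes over 210 s, if anything falls off the work surface, if the arm or the gripper's body presses on something with over 40 N, if the wrist force passes 120 N, or if a joint passes its speed limit or range.

## Working session

There is one attempt and no reset: what is moved stays moved. The work goes in short steps, each a Python script; the robot and the scene stay as the last script left them, time stands still between calls to the robot, and variables do not carry over. Pictures are saved under pics/ and viewed, at most 16 in all, crops included, and the job is handed in when it is done.

```bash
mkdir -p pics; cat > h.py <<'E'
import numpy as np, cv2
from bench import env, kinematics, monitor, eyes, job
from scipy.spatial.transform import Rotation as R
def grab(cam,fn=None):
    f=eyes.grab_frame(cam)
    if fn: cv2.imwrite('pics/'+fn,f['frame'][:,:,::-1])
    return f
def pix2w(f,uv,z):
    K=f['mtx'];p=np.array([(uv[0]-K[0,2])/K[0,0],(uv[1]-K[1,2])/K[1,1]])
    q=p.copy()
    for _ in range(30): q=p/(1+f['k1']*(q@q))
    V=f['view'];Rm=V[:3,:3];c=-Rm.T@V[:3,3];d=Rm.T@np.array([q[0],q[1],1])
    return c+d*(z-c[2])/d[2]
def w2pix(f,P):
    V=f['view'];p=V[:3,:3]@np.asarray(P,float)+V[:3,3];q=p[:2]/p[2]
    q=q*(1+f['k1']*(q@q));K=f['mtx'];return np.array([K[0,0]*q[0]+K[0,2],K[1,1]*q[1]+K[1,2]])
def down(yaw): # tool pointing down, tool y (closing line) at angle yaw+90deg: tool x along yaw
    c,s=np.cos(yaw),np.sin(yaw)
    return R.from_matrix(np.array([[c,s,0],[s,-c,0],[0,0,-1]])).as_quat()
E
python3 - <<'E'
from h import *
import pickle
F={}
for c in('scene','top','wrist'):
    F[c]=grab(c); V=F[c]['view']; print(c,F[c]['mtx'].round(1).tolist(),F[c]['k1'],(-V[:3,:3].T@V[:3,3]).round(3),V[2,:3].round(2))
    cv2.imwrite(f'pics/{c}0.png',cv2.resize(F[c]['frame'][:,:,::-1],(800,500),interpolation=cv2.INTER_CUBIC))
pickle.dump(F,open('F0.pkl','wb'))
s=monitor.sense();print({k:np.round(v,3).tolist() for k,v in s.items()},env.hold_point_z)
E
```

```text
scene [[404.1, 0.0, 322.5], [0.0, 404.1, 198.5], [0.0, 0.0, 1.0]] -0.09413389517295265 [1.239 0.499 0.872] [-0.59 -0.39 -0.71]
top [[478.8, 0.0, 324.4], [0.0, 478.8, 201.8], [0.0, 0.0, 1.0]] -0.10913153771941309 [0.372 0.083 1.329] [ 0.16 -0.   -0.99]
wrist [[303.4, 0.0, 321.6], [0.0, 303.4, 199.8], [0.0, 0.0, 1.0]] 0.0045224360173805565 [ 0.246 -0.472  0.374] [-0.31 -0.1  -0.94]
{'clock': 0.15, 'joints': [-1.473, 0.313, 1.498, -0.0, 1.331, -0.223], 'qvel': [0.001, -0.001, -0.003, -0.0, -0.001, 0.0], 'joint_efforts': [0.001, -41.237, -25.979, -0.0, 0.003, 0.0], 'position': [0.166, -0.498, 0.191], 'ee_rot': [0.987, 0.16, 0.0, -0.0], 'contact_force': [-0.494, 1.114, -0.372], 'ft_torque': [-0.038, 0.029, 0.002], 'gripper_force': 0.0, 'finger_gap': 0.999} 0.0187
```

View pics/top0.png

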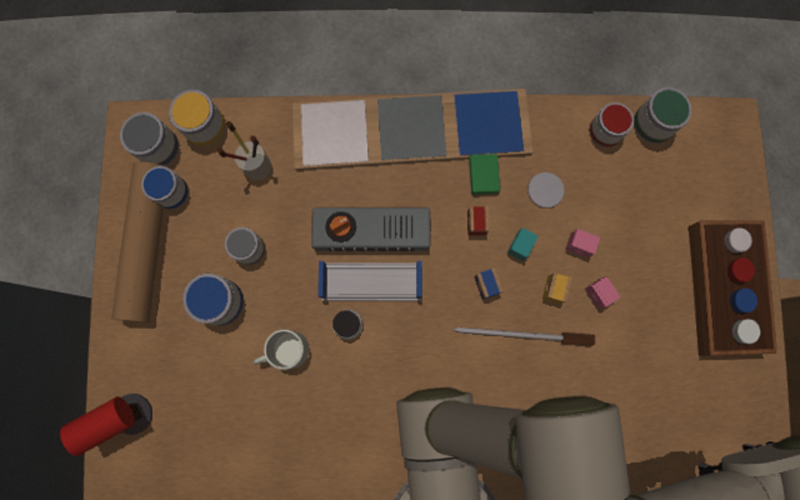

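View pics/scene0.png

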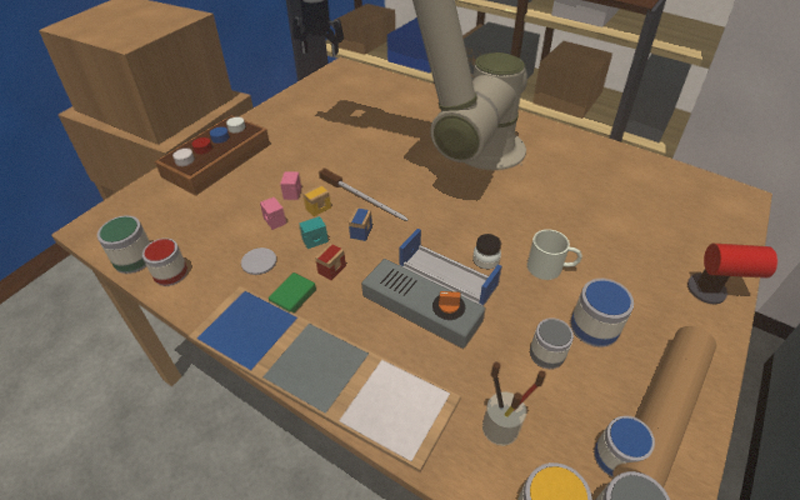

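The top view shows red (478,220), blue (488,284) and yellow (558,289) blocks. There is no green block, only the pad at (485,174). The rod runs from (455,330) to (595,338), with the dryer at (370,255) and its dial at (341,226). I'll enlarge this area.

```bash
python3 - <<'E'
import pickle,cv2
F=pickle.load(open('F0.pkl','rb'))
im=F['top']['frame'][:,:,::-1]
cv2.imwrite('pics/c1.png',cv2.resize(im[155:250,245:345],None,fx=6,fy=6,interpolation=cv2.INTER_CUBIC))
cv2.imwrite('pics/c2.png',cv2.resize(im[155:285,355:485],None,fx=4.6,fy=4.6,interpolation=cv2.INTER_CUBIC))
E
```

```text
(no output)
```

View pics/c1.png

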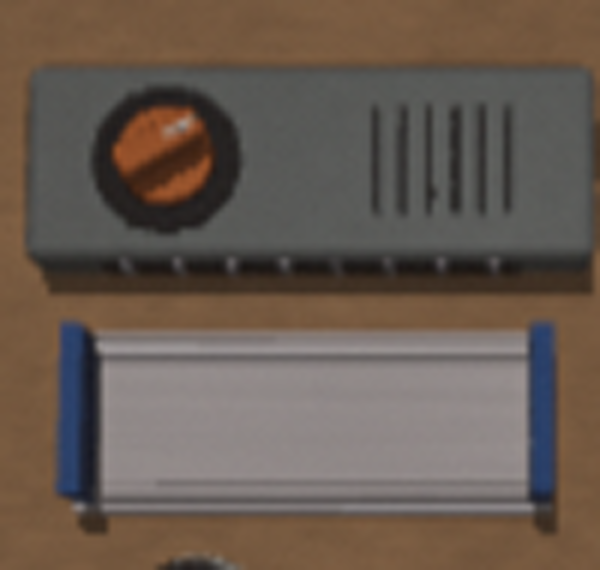

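View pics/c2.png

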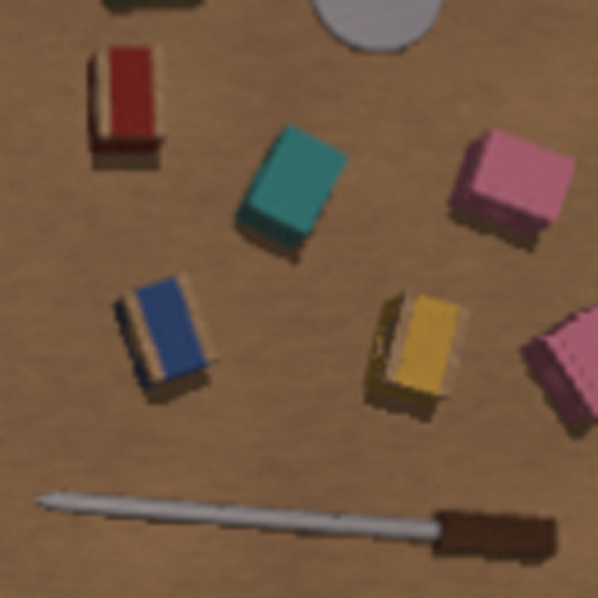

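The crops give the corner pixels I need: cheek tops, housing top, block tops, rod tip (38,500), rod shoulder (436,527) and dial bar. Next I'll fit the poses and crop the dial in the scene view.

```bash
cat > fit.py <<'E'
from h import *
from scipy.optimize import least_squares
def fitpose(f,loc,uv,x0):
    loc=np.array(loc,float);uv=np.array(uv,float)
    def w(p):
        c,s=np.cos(p[2]),np.sin(p[2]); L=loc
        return np.c_[p[0]+c*L[:,0]-s*L[:,1],p[1]+s*L[:,0]+c*L[:,1],L[:,2]]
    r=least_squares(lambda p:(np.array([w2pix(f,P) for P in w(p)])-uv).ravel(),x0)
    return r.x,np.abs(r.fun).max()
E
python3 - <<'E'
from fit import *
import pickle
F=pickle.load(open('F0.pkl','rb'));f=F['top']
c1=lambda l:np.array(l,float)/6+[245,155]-.5
c2=lambda l:np.array(l,float)/4.6+[355,155]-.5
loc=[(.038,.11,.065),(-.038,.11,.065),(.038,-.11,.065),(-.038,-.11,.065),(.16,.13,.05),(.16,-.13,.05),(.07,.13,.05),(.07,-.13,.05)]
uv=c1([(60,322),(58,495),(554,322),(553,500),(30,68),(590,68),(28,252),(592,252)])
d,e=fitpose(f,loc,uv,[.5,.1,0]);print('dryer',d.round(4),e)
b=[(.027,.02,.054),(.027,-.02,.054),(-.027,-.02,.054),(-.027,.02,.054)]
for n,q in dict(red=[(93,47),(161,47),(161,138),(93,138)],blue=[(120,300),(180,276),(214,360),(150,385)],yel=[(403,293),(467,303),(450,400),(387,388)]).items():
    p,e=fitpose(f,b,c2(q),[.5,-.1,0]);print(n,p.round(4),e)
t=pix2w(f,c2([(38,500)])[0],.006);s=pix2w(f,c2([(436,527)])[0],.012);h=pix2w(f,c2([(556,540)])[0],.012)
print('tip',t,'sh',s,'end',h,np.linalg.norm(t-s),np.linalg.norm(h-s))
c,sn=np.cos(d[2]),np.sin(d[2]);D=np.array([d[0]+c*.115-sn*.065,d[1]+sn*.115+c*.065])
print('dial',D); 
for z in(.06,.07,.08,.09,.1):
    a=[w2pix(F[k],[*D,z]).round(1).tolist() for k in('top','scene')];print(z,a)
im=F['scene']['frame'][:,:,::-1]
cv2.imwrite('pics/c3.png',cv2.resize(im[215:275,325:395],None,fx=8,fy=8,interpolation=cv2.INTER_CUBIC))
for n,P in(('c',[d[0],d[1],.03]),):print(np.hypot(*d[:2]))
E
```

```text
dryer [ 0.5251  0.1556 -0.0107] 1.0645742008647403
red [ 0.6557 -0.0804 -0.0232] 0.34741078530953473
blue [ 0.5137 -0.099   0.3433] 0.5555646200796218
yel [ 0.5025 -0.2525 -0.2059] 0.9786382707833923
tip [ 0.41770194 -0.02597526  0.006     ] sh [ 0.39780554 -0.26405901  0.012     ] end [ 0.38862977 -0.33698796  0.012     ] 0.23898899354625563 0.07350392394024895
dial [0.64082035 0.21939863]
0.06 [[272.0, 180.5], [358.9, 242.1]]
0.07 [[271.6, 179.8], [359.1, 239.6]]
0.08 [[271.2, 179.0], [359.4, 237.1]]
0.09 [[270.8, 178.2], [359.6, 234.6]]
0.1 [[270.4, 177.4], [359.9, 232.0]]
0.5477081181847366
```

View pics/c3.png

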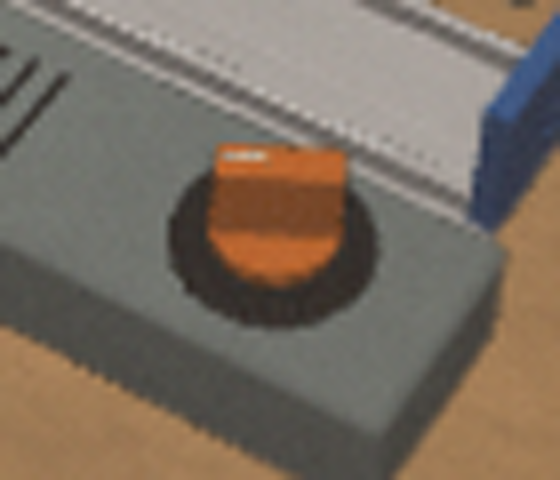

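Scene crop: the bar-top centre at (280,166) puts the bar top at z≈0.088, so the grip height is ≈0.081 and the base top 0.058, which fits an 8 mm base on the housing. Next is a close look from the wrist above the dryer.

```bash
python3 - <<'E'
from h import *
import pickle
env.reach([.56,.16,.30],down(1.57))
f=grab('wrist');pickle.dump(f,open('Fw1.pkl','wb'))
cv2.imwrite('pics/w1.png',cv2.resize(f['frame'][:,:,::-1],(800,500),interpolation=cv2.INTER_CUBIC))
s=monitor.sense();print(s['clock'],s['joints'],s['position'],(-f['view'][:3,:3].T@f['view'][:3,3]).round(3),f['view'][2,:3])
F=pickle.load(open('F0.pkl','rb'))['scene']
a,b=[pix2w(F,np.array(p)/8+[325,215]-.5,.088) for p in((214,163),(346,168))];print(a,b,np.arctan2(*(b-a)[[1,0]]),np.linalg.norm(a-b))
E
```

```text
2.9333 [ 7.60919781e-02  4.01300645e-01  1.09837098e+00 -6.55275348e-05
  1.64218372e+00  7.80271182e-02] [0.56013977 0.15932277 0.29987788] [0.56  0.244 0.483] [-0.00120837 -0.32757431 -0.94482464]
[0.6515814  0.20137365 0.088     ] [0.63080435 0.23735807 0.088     ] 2.0944250910262707 0.04155195185057389
```

View pics/w1.png

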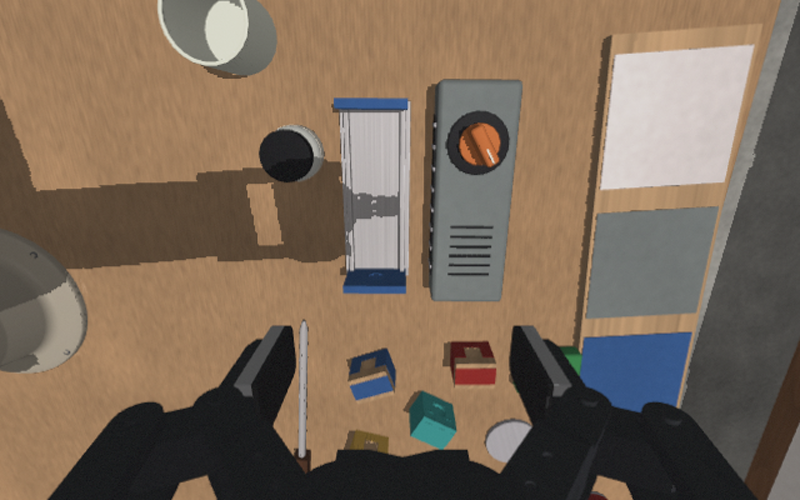

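The wrist view shows both cheek tops (333–409, 98) and (344–407, 292), the housing top corners (440,80), (521,81), (500,300), (431,299), and the dial at (479,145). I'll refit from these.

```bash
python3 - <<'E'
from fit import *
import pickle
f=pickle.load(open('Fw1.pkl','rb'))
loc=[(-.038,.11,.065),(.038,.11,.065),(-.038,-.11,.065),(.038,-.11,.065),(.07,.13,.05),(.16,.13,.05),(.16,-.13,.05),(.07,-.13,.05)]
uv=np.array([(333.5,98.5),(409,97.5),(344,292.5),(406.5,292),(440,80),(521,80.5),(501,300),(431,299.5)])/1.25-.4
p,e=fitpose(f,loc,uv,[.525,.155,0]);print(p,e)
p,e=fitpose(f,loc[:4],uv[:4],[.525,.155,0]);print(p,e)
c,s=np.cos(p[2]),np.sin(p[2]);D=[p[0]+c*.115-s*.065,p[1]+s*.115+c*.065];print('dial',D,pix2w(f,np.array([480,145])/1.25-.4,.088))
b=[(.027,.02,.054),(.027,-.02,.054),(-.027,-.02,.054),(-.027,.02,.054)]
for n,y in(('a',2.094),):
    for d in (0,2.6):
        q=kinematics.ik([.64,.219,.062],down(y+d));print(q)
E
```

```text
[ 0.52662136  0.1538184  -0.00507313] 2.905768071957084
[ 0.52746146  0.1540083  -0.0042214 ] 0.9040945150929076
dial [np.float64(0.6427348228347045), np.float64(0.21852226547271122)] [0.63781205 0.21852163 0.088     ]
[ 1.56908090e-01  7.58219382e-01  1.13561426e+00 -4.44089210e-16
  1.24775901e+00 -3.66295583e-01]
None
```

```bash
python3 - <<'E'
from h import *
y=2.094;P=[.641,.2188]
env.reach([*P,.14],down(y));print(env.movel([*P,.063],.1,guard=8))
env.close_gripper(40);s=monitor.sense();print(s['clock'],s['finger_gap'],s['contact_force'],s['ft_torque'],s['position'])
t0=s['ft_torque'][2]
for i in range(1,25):
    try: env.reach([*P,.063],down(y+.1*i))
    except env.MotionError as e: print('ME',i,e);break
    s=monitor.sense();t=s['ft_torque'][2]-t0;print(i,round(t,3),end=' ')
    if abs(t)>.35:break
print(s['clock'],s['joints'][5],s['contact_force'])
E
```

```text
False
5.3917 0.0024565137742802623 [-0.63299468 -0.44393281  0.68877757] [ 0.00915074 -0.01618985  0.00722236] [0.6409958  0.21879084 0.06299111]
1 -0.062 2 -0.051 3 -0.015 4 0.023 5 -0.061 6 -0.027 7 0.008 8 -0.023 9 0.009 10 -0.048 11 0.019 12 -0.006 13 -0.012 14 -0.015 15 -0.036 16 -0.02 17 -0.045 18 -0.049 19 -0.046 20 0.008 21 0.011 22 0.004 23 -0.023 24 -0.04 11.3917 -2.7610218591856666 [-0.51405431 -0.31056066  0.10294205]
```

```bash
python3 - <<'E'
from h import *
f=grab('wrist');g=grab('scene')
a=cv2.resize(f['frame'][150:400,200:500,::-1],None,fx=1.33,fy=1.33)
b=cv2.resize(g['frame'][190:290,300:420,::-1],(400,333),interpolation=cv2.INTER_CUBIC)
o=np.zeros((333,800,3),np.uint8);o[:a.shape[0],:a.shape[1]]=a[:333,:400];o[:,400:]=b
cv2.imwrite('pics/d1.png',o)
E
```

```text
(no output)
```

View pics/d1.png

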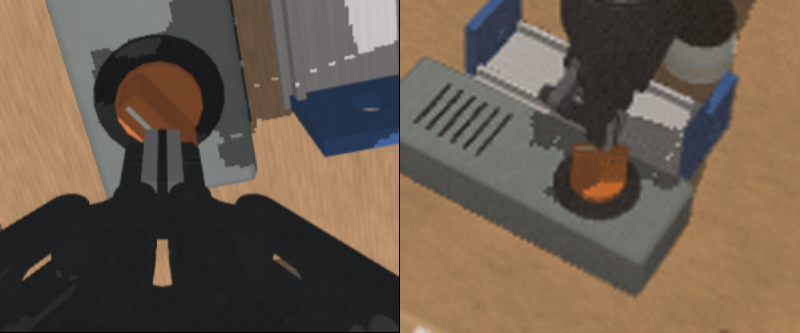

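```bash
python3 - <<'E'
from h import *
import pickle
f=grab('wrist')
tp=monitor.sense()['position'];print('TCP pix',w2pix(f,tp), 'crop',(w2pix(f,tp)-[200,150])*1.33)
F=pickle.load(open('F0.pkl','rb'));W=pickle.load(open('Fw1.pkl','rb'))
for z in(.05,.06,.07,.088):
  print(z,'ring: now',pix2w(f,(318.8,223),z)[:2].round(4),'w1',pix2w(W,np.array([478,142])/1.25-.4,z)[:2].round(4),'top',pix2w(F['top'],np.array([167,158])/6+[244.5,154.5],z)[:2].round(4),'scene',pix2w(F['scene'],np.array([273,243])/8+[324.5,214.5],z)[:2].round(4))
crop=cv2.resize(f['frame'][190:290,240:400,::-1],None,fx=5,fy=5,interpolation=cv2.INTER_CUBIC);cv2.imwrite('pics/d2.png',crop)
E
```

```text
TCP pix [321.39525936 230.38868837] crop [161.45569496 106.91695553]
0.05 ring: now [0.6428 0.2187] w1 [0.6429 0.2193] top [0.6421 0.2195] scene [0.6418 0.2199]
0.06 ring: now [0.6418 0.2145] w1 [0.641  0.2199] top [0.6399 0.2184] scene [0.6491 0.2233]
0.07 ring: now [0.6407 0.2103] w1 [0.639  0.2204] top [0.6378 0.2174] scene [0.6564 0.2267]
0.088 ring: now [0.6389 0.2027] w1 [0.6356 0.2214] top [0.634  0.2155] scene [0.6694 0.2328]
```

View pics/d2.png

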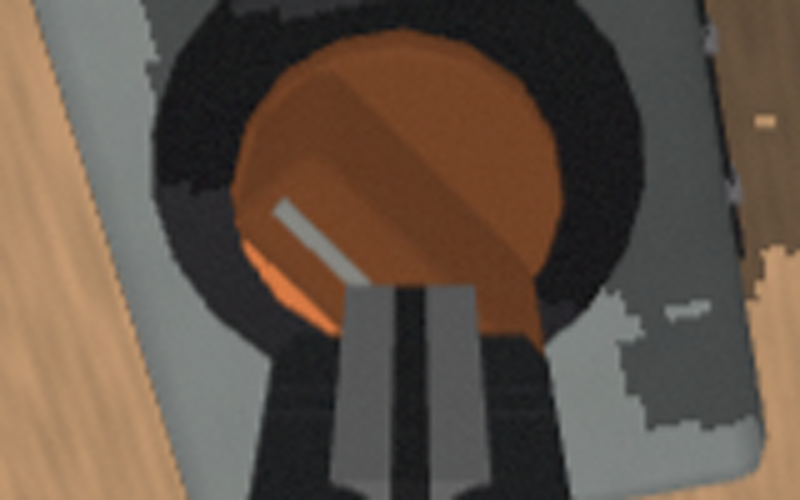

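```bash
python3 - <<'E'
from h import *
import pickle
f=grab('wrist')
F=pickle.load(open('F0.pkl','rb'));W=pickle.load(open('Fw1.pkl','rb'))
for z in(.055,.06,.065,.07,.08,.09):
  print(z,[pix2w(a,np.array(u),z)[:2].round(4).tolist() for a,u in((F['top'],(274.3,175.4)),(F['scene'],(355,233.9)),(W,(392,125.2)),(f,(304.5,238.8)),(f,(296,231)),(W,(394.8,130.8)))])
E
```

```text
0.055 [[0.6561, 0.2137], [0.6186, 0.1955], [0.6567, 0.2037], [0.6547, 0.2261], [0.659, 0.219], [0.6611, 0.1961]]
0.06 [[0.6549, 0.2132], [0.6224, 0.1973], [0.6555, 0.2042], [0.6538, 0.2237], [0.658, 0.2168], [0.6599, 0.1967]]
0.065 [[0.6538, 0.2127], [0.6262, 0.1992], [0.6544, 0.2046], [0.653, 0.2214], [0.6571, 0.2147], [0.6587, 0.1972]]
0.07 [[0.6527, 0.2122], [0.63, 0.201], [0.6533, 0.2051], [0.6522, 0.219], [0.6561, 0.2125], [0.6576, 0.1978]]
0.08 [[0.6505, 0.2112], [0.6376, 0.2048], [0.651, 0.206], [0.6505, 0.2143], [0.6542, 0.2082], [0.6552, 0.1989]]
0.09 [[0.6483, 0.2101], [0.6452, 0.2085], [0.6488, 0.2069], [0.6488, 0.2096], [0.6523, 0.2038], [0.6529, 0.2]]
```

```bash
python3 - <<'E'
from h import *
f=grab('wrist');s=monitor.sense()
M=R.from_quat(s['ee_rot']).as_matrix()
for dz in(0,-.01,-.02,-.03): print(dz,[((w2pix(f,s['position']+M@np.array([dx,0,dz]))-[240,190])*5).round() for dx in(.011,-.011)])
print('bar pts',[(((w2pix(f,[.6425+a*np.cos(2.094)-b*np.sin(2.094),.219+a*np.sin(2.094)+b*np.cos(2.094),.088]))-[240,190])*5).round().tolist() for a in(-.021,.021) for b in (-.007,.007)])
print(s['finger_gap'],s['gripper_force'],s['contact_force'],s['position'])
E
```

```text
0 [array([407., 125.]), array([407., 277.])]
-0.01 [array([407., 155.]), array([407., 313.])]
-0.02 [array([407., 188.]), array([407., 353.])]
-0.03 [array([407., 226.]), array([407., 398.])]
bar pts [[225.0, 213.0], [314.0, 136.0], [470.0, 446.0], [558.0, 377.0]]
0.0025426925639727674 0.0 [ 0.75341609  0.01184857 -0.04305425] [0.64100676 0.21879275 0.06297461]
```

```bash
python3 - <<'E'
from h import *
env.movel([.641,.2188,.16],.2)
env.reach([.47,.01,.12],down(1.57))
print(env.movel([.47,.01,.0],.06,guard=4),monitor.sense()['position'],monitor.sense()['contact_force'])
env.movel([.47,.01,.12],.2);print(monitor.sense()['clock'])
f=grab('scene')
# red-ish change check of dial bar vs. before
import pickle;a=pickle.load(open('F0.pkl','rb'))['scene']['frame'][225:260,340:380].astype(int)
print(np.abs(a-f['frame'][225:260,340:380]).mean())
E
```

```text
False [4.70118848e-01 9.95832885e-03 1.86788837e-04] [0.02151679 0.41525137 0.1340874 ]
17.3417
3.288095238095238
```

```bash
python3 - <<'E'
from h import *
env.movel([.47,.01,.01],.2)
try:
    print(env.movel([.47,.01,-.05],.04,guard=4))
except env.MotionError as e: print(e)
s=monitor.sense();print(s['position'],s['contact_force'])
f=grab('wrist')
env.movel([.47,.01,.12],.2);print(monitor.sense()['clock'])
cv2.imwrite('pics/e1.png',cv2.resize(f['frame'][150:400,200:450,::-1],None,fx=2,fy=2))
E
```

```text
True
[ 0.46984946  0.01004654 -0.03945788] [-2.55851447  0.20802629  7.48797459]
20.2167
```

View pics/e1.png

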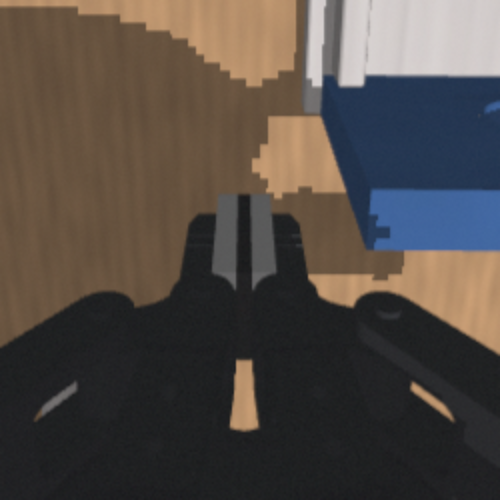

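The touch shows that the real fingertips sit about 39 mm behind the reported TCP: contact came at z = -0.0395. I'll correct for that in a helper and redo the dial.

```bash
cat >> h.py <<'E'
T=.0388
def tgt(p,q): # reported TCP for a wanted real tip position
    return np.asarray(p,float)+R.from_quat(q).as_matrix()[:,2]*T
def go(p,q): env.reach(tgt(p,q),q)
def lin(p,q,v=.15,guard=None): return env.movel(tgt(p,q),v,frame=q,guard=guard)
def st(): 
    s=monitor.sense();q=s['ee_rot'];return round(s['clock'],1),(s['position']-R.from_quat(q).as_matrix()[:,2]*T).round(4),round(s['finger_gap'],3),s['contact_force'].round(1),s['ft_torque'].round(3)
E
python3 - <<'E'
from h import *
y=2.094;P=[.642,.2188]
env.release()
go([*P,.15],down(y));print(lin([*P,.067],down(y),.1,guard=8))
env.close_gripper(40);print(st())
t0=monitor.sense()['ft_torque'][2]
for i in range(1,26):
    try: go([*P,.067],down(y+.1*i))
    except env.MotionError as e: print('ME',i,e);break
    s=monitor.sense();t=s['ft_torque'][2]-t0;print(i,round(t,3),end=' ')
    if abs(t)>.4:break
print(st(),s['joints'][5])
E
```

```text
False
(23.7, array([0.642 , 0.2188, 0.0672]), 0.154, array([-0.6, -0. ,  2.5]), array([-0.042,  0.183,  0.018]))
1 -0.02 2 0.012 3 -0.002 4 0.013 5 0.041 6 -0.015 7 0.035 8 -0.883 (25.7, array([0.6415, 0.2182, 0.0671]), 0.157, array([-7.3, -4.5,  6.1]), array([-0.769,  1.125, -0.865])) -1.1599316063324872
```

```bash
cat > blk.py <<'E'
from h import *
import pickle
F0=pickle.load(open('F0.pkl','rb'))
DR=np.array([.5268,.1545]);DY=-.007
def dw(x,y): c,s=np.cos(DY),np.sin(DY); return DR+[c*x-s*y,s*x+c*y]
B=dict(red=(.6557,-.0804,-.0232),blue=(.5137,-.099,.3433),yel=(.5025,-.2525,-.2059))
H=dict(red=[(0,6),(174,180)],blue=[(105,125)],yel=[(19,28)])
def blob(f,n,win=24):
    p=w2pix(f,[*B[n][:2],.054]).round().astype(int)
    hsv=cv2.cvtColor(f['frame'],cv2.COLOR_RGB2HSV);m=np.zeros(hsv.shape[:2],bool)
    for a,b in H[n]: m|=(hsv[...,0]>=a)&(hsv[...,0]<=b)&(hsv[...,1]>150)&(hsv[...,2]>70)
    w=np.zeros_like(m);w[p[1]-win:p[1]+win,p[0]-win:p[0]+win]=1;m&=w
    v,u=np.nonzero(m)
    if len(u)<20:return None,len(u)
    ev=np.linalg.eigh(np.cov(np.c_[u,v].T))[1][:,1]
    return pix2w(f,(u.mean(),v.mean()),.054)[:2],np.arctan2(ev[1],ev[0])%np.pi,len(u)
def shift(n):
    return blob(F0['top'],n),blob(grab('top'),n)
def pick(n,p):
    q=down(p[2]+np.pi/2)
    go([p[0],p[1],.13],q);print('down',lin([p[0],p[1],.014],q,.12,guard=8))
    env.close_gripper(50);print(st())
    lin([p[0],p[1],.12],q,.15);print('held',st())
def place(yl,dx=0):
    q=down(DY+np.pi/2);c=dw(dx,yl)
    go([*c,.12],q);lin([*c,.045],q,.15);print('hold',st()[2],lin([*c,.020],q,.03,guard=7),st())
E
python3 - <<'E'
from blk import *
env.release()
go([.642,.2188,.16],down(2.094+.75))
for n in B: print(n,*shift(n))
print(st())
E
```

```text
red (array([ 0.65577915, -0.08279791]), np.float64(1.562684603029374), 179) (array([ 0.65577915, -0.08279791]), np.float64(1.562684603029374), 179)
blue (None, 3) (None, 3)
yel (array([ 0.50176686, -0.25100458]), np.float64(1.9333210314062308), 189) (array([ 0.50265522, -0.25090167]), np.float64(1.8583027752633914), 192)
(27.0, array([0.6414, 0.2187, 0.1585]), 1.001, array([-0. , -0.1, -0.7]), array([0.016, 0.031, 0.042]))
```

```bash
sed -i 's/hsv\[...,1\]>150)&(hsv\[...,2\]>70)/hsv[...,1]>110)\&(hsv[...,2]>35)/' blk.py; python3 - <<'E'
from blk import *
a,b=shift('blue');print(a,b)
if a[0] is not None and b[0] is not None and np.linalg.norm(a[0]-b[0])<.004:
    pick('blue',B['blue'])
    if st()[2]>.5: place(.06)
E
```

```text
(array([ 0.5142378 , -0.10185836]), np.float64(1.2237285559656135), 161) (array([ 0.51403589, -0.101919  ]), np.float64(1.233881651409058), 161)
down False
(29.9, array([ 0.5141, -0.0991,  0.0146]), 0.626, array([-0.3,  0.8,  5.5]), array([0.049, 0.155, 0.043]))
held (30.7, array([ 0.5132, -0.0988,  0.1191]), 0.625, array([ 0.8, -0.4, -0.9]), array([ 0.004, -0.021, -0.003]))
hold 0.627 True (33.3, array([0.527 , 0.2145, 0.0227]), 0.622, array([-1.4, -0.9,  4.3]), array([-0.129,  0.131, -0.031]))
```

```bash
cat >> blk.py <<'E'
def leave(yl,dx=0):
    env.release();c=dw(dx,yl);lin([*c,.13],down(DY+np.pi/2),.15)
def doit(n,yl):
    a,b=shift(n);print(n,a,b)
    if b[0] is None or abs(np.sin(b[1]-a[1]))>.15: print('STOP');return
    p=np.array(B[n]);d=b[0]-a[0]
    if np.linalg.norm(d)>.003: p[:2]+=d;print('moved',d)
    pick(n,p)
    if st()[2]>.5: place(yl);return
    print('no grasp')
E
python3 - <<'E'
from blk import *
leave(.06)
doit('red',0)
E
```

```text
red (array([ 0.65064163, -0.08196348]), np.float64(1.6282671925304768), 213) (array([ 0.65114123, -0.08200451]), np.float64(1.629267704657829), 209)
down False
(37.4, array([ 0.6561, -0.0805,  0.0148]), 0.626, array([ 0.5, -0.4,  6.2]), array([0.087, 0.127, 0.008]))
held (38.2, array([ 0.6551, -0.0803,  0.1187]), 0.63, array([-0.9, -0.1, -1.1]), array([-0.012,  0.017,  0.033]))
hold 0.627 True (40.6, array([0.5266, 0.1545, 0.0228]), 0.623, array([-1.4, -0.1,  5.7]), array([-0.003,  0.125, -0.017]))
```

```bash
python3 - <<'E'
from blk import *
leave(0)
doit('yel',-.06)
if st()[1][2]<.03: leave(-.06)
q=down(1.57);go([.47,-.14,.27],q)
f=grab('wrist');pickle.dump(f,open('Fw2.pkl','wb'))
cv2.imwrite('pics/w2.png',cv2.resize(f['frame'][:,:,::-1],(800,500),interpolation=cv2.INTER_CUBIC));print(st())
pickle.dump(grab('top'),open('Ft2.pkl','wb'))
E
```

```text
yel (array([ 0.49973913, -0.24971316]), np.float64(1.963508327329453), 206) (array([ 0.50012929, -0.24947529]), np.float64(1.8997389176595234), 212)
down False
(45.0, array([ 0.5029, -0.2528,  0.0148]), 0.631, array([-0.1, -0.4,  4.9]), array([ 0.135,  0.117, -0.01 ]))
held (45.8, array([ 0.502 , -0.2522,  0.119 ]), 0.628, array([ 0.2, -0. , -1.1]), array([ 0.043, -0.033, -0.026]))
hold 0.629 True (48.5, array([0.5262, 0.0946, 0.0229]), 0.632, array([-1.4,  0.5,  5.8]), array([-0.04 ,  0.129, -0.004]))
(50.9, array([ 0.4701, -0.139 ,  0.2691]), 0.996, array([ 0.6,  0.1, -0.4]), array([-0.036,  0.024, -0.016]))
```

View pics/w2.png

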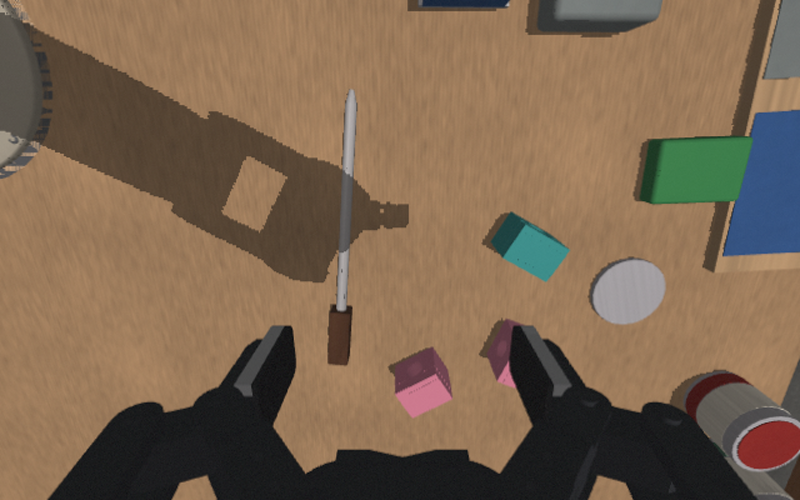

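The wrist view shows the rod with its tip at (351,90), shoulder at (342,309) and handle end at (339,363). The pink decoys are near (424,395) and (515,350). Next I'll compute the rod pose and the clearances along the corridor.

```bash
python3 - <<'E'
from blk import *
f=pickle.load(open('Fw2.pkl','rb'));t=pickle.load(open('Ft2.pkl','rb'))
g=lambda u,z:pix2w(f,np.array(u,float)/1.25-.4,z)
tip=g((351,90),.004);sh=g((342,309),.012);end=g((339.5,363),.02)
print(tip,sh,end,np.linalg.norm(tip-sh),np.linalg.norm(end-sh),np.arctan2(*(tip-sh)[[1,0]]))
m=g((352,107),.005);m2=g((343,290),.012);print(np.arctan2(*(m-m2)[[1,0]]))
print('pinkA',g((424,396),.054),'top:',[pix2w(F0['top'],np.array(u)/4.6+[354.5,154.5],.054)[:2].round(3).tolist() for u in((525,172),(595,370))])
im=np.hstack([cv2.resize(f['frame'][230:300,240:310,::-1],(390,390),interpolation=cv2.INTER_CUBIC),cv2.resize(t['frame'][195:250,250:345,::-1],(410,390),interpolation=cv2.INTER_CUBIC)])
cv2.imwrite('pics/g1.png',im)
print(dw(0,-.11))
E
```

```text
[ 0.41817555 -0.02771237  0.004     ] [ 0.39813634 -0.26726003  0.012     ] [ 0.39276719 -0.33677634  0.02      ] 0.24051745887992323 0.0701808074379987 1.4873362732941744
1.4803033324974917
pinkA [ 0.49465455 -0.35707876  0.054     ] top: [[0.606, -0.317], [0.487, -0.352]]
[0.52603001 0.04450269]
```

View pics/g1.png

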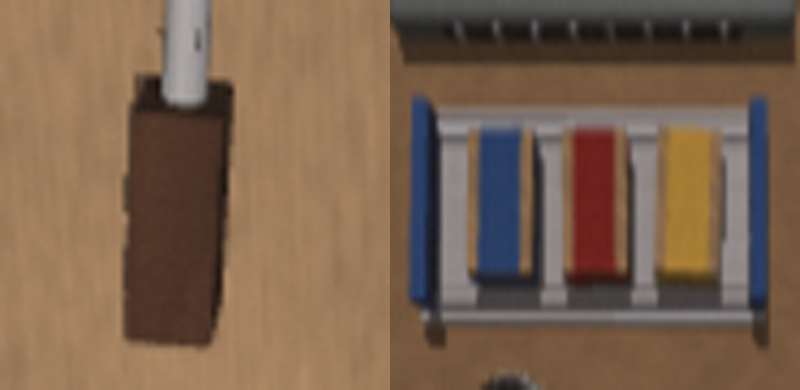

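```bash
cat > rod.py <<'E'
from blk import *
PHI=1.487;SH=np.array([.398,-.267,.012]);AL=.035
G=-.038
d0=np.array([np.cos(PHI)*np.cos(AL),np.sin(PHI)*np.cos(AL),-np.sin(AL)])
P0=SH+G*d0; Q0=down(PHI); TZ=.003
tip0=np.array([P0[0],P0[1],TZ])
O=R.from_quat(Q0).as_matrix().T@(P0-tip0)
d1=np.array([-np.sin(DY),np.cos(DY),0])
def rodpose(sh,dyaw=0,dpitch=0):
    """tip position, quat so that rod shoulder is at sh and rod along dryer y"""
    d=np.array([-np.sin(DY+dyaw),np.cos(DY+dyaw),0])
    Rm=R.from_rotvec((AL+dpitch)*np.cross(d,[0,0,1]))*R.from_quat(down(DY+dyaw+np.pi/2))
    return np.asarray(sh)+G*d-Rm.as_matrix()@O, Rm.as_quat()
def sh_at(y,x=0,z=.035): return np.array([*dw(x,y),z])
E
python3 - <<'E'
from rod import *
go([*tip0[:2],.1],Q0);print(lin(tip0,Q0,.08,guard=8))
env.close_gripper(100);print(st())
lin(tip0+[0,0,.10],Q0,.12);print(st())
p,q=rodpose(sh_at(-.11-.24-.012,z=.13))
go(p,q);p,q=rodpose(sh_at(-.11-.24-.012));print(lin(p,q,.12,guard=10),st())
a=grab('wrist');b=grab('scene');t=grab('top');pickle.dump((a,b,t),open('Fr.pkl','wb'))
for n,f in(('w',a),('s',b),('t',t)):
  for z in(.035,): print(n,w2pix(f,[*dw(0,-.122),z]),w2pix(f,[*dw(0,-.11),.035]),w2pix(f,sh_at(-.362)))
rs=lambda f,c,h,w,s:cv2.resize(f['frame'][c[1]-h:c[1]+h,c[0]-w:c[0]+w,::-1],None,fx=s,fy=s,interpolation=cv2.INTER_CUBIC)
u=w2pix(b,[*dw(0,-.115),.035]).round().astype(int);v=w2pix(a,[*dw(0,-.16),.035]).round().astype(int);print(u,v)
v[1]=max(v[1],60)
try: cv2.imwrite('pics/r1.png',np.hstack([rs(a,v,60,40,5),rs(b,u,30,20,10)]))
except Exception as e: print(e,a['frame'].shape)
E
```

```text
False
(53.9, array([ 0.3948, -0.3049,  0.0033]), 0.256, array([-0.7,  0.5,  5.9]), array([0.288, 0.189, 0.024]))
(54.9, array([ 0.3945, -0.3045,  0.1022]), 0.254, array([ 0. ,  0.4, -2.4]), array([-0.001,  0.03 , -0.019]))
False (56.5, array([ 0.5243, -0.2455,  0.0254]), 0.256, array([ 0. , -0. , -0.1]), array([-0.07 ,  0.013,  0.08 ]))
w [ 321.17422804 -807.59629636] [ 321.19135137 -922.54605551] [320.99973064 197.58079982]
s [322.34102632 195.0366477 ] [325.74107404 196.6054928 ] [259.72263125 166.15320443]
t [341.29722841 223.08389132] [336.88768999 223.0984179 ] [428.92138871 222.71199675]
[324 196] [ 321 -520]
```

View pics/r1.png

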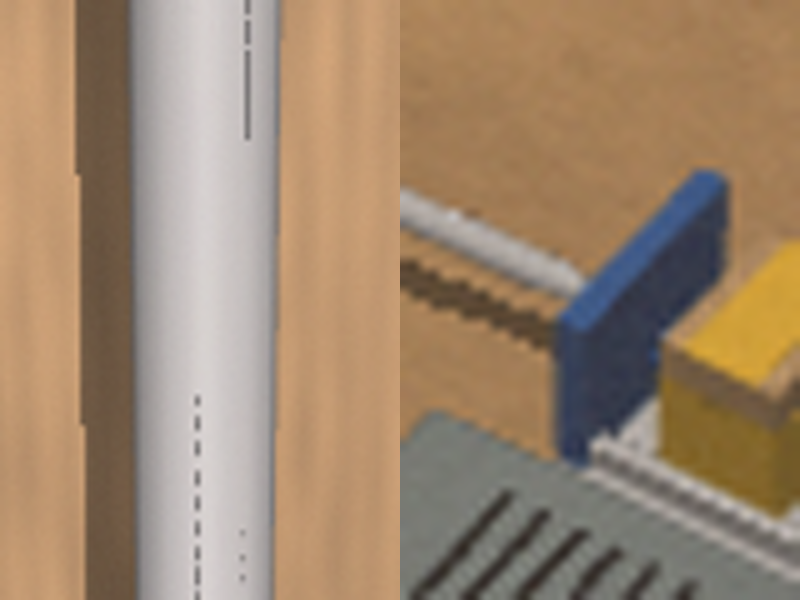

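The scene crop has the shaft and tip within about 1 px of the predicted line, so I'll insert with a guard.

```bash
python3 - <<'E'
from rod import *
t=pickle.load(open('Fr.pkl','rb'))[2]['frame'].astype(int)
for c in(345,360,375):
    col=t[212:236,c]; g=col.min(axis=1)-(col.max(axis=1)-col.min(axis=1));m=g>60
    print(c,(np.nonzero(m)[0]+212).tolist())
for y in(-.362+.035,-.362+.12,-.362+.235):
    p,q=rodpose(sh_at(y));r=lin(p,q,.06,guard=6);print(y,r,st())
    if r:break
E
```

```text
345 [222, 223, 224, 225]
360 [222, 223, 224, 225]
375 [222, 223, 224, 225]
-0.32699999999999996 False (57.3, array([ 0.5244, -0.2102,  0.0248]), 0.256, array([ 0.4,  0. , -1.6]), array([-0.09 , -0.032, -0.028]))
-0.242 False (58.9, array([ 0.5249, -0.1254,  0.0247]), 0.261, array([-0.2, -0.3, -1.3]), array([-0.101, -0.015,  0.043]))
-0.127 False (61.0, array([ 0.5256, -0.0103,  0.0247]), 0.255, array([ 0.2, -0.7, -1.2]), array([-0.089, -0.007, -0.003]))
```

```bash
python3 - <<'E'
from rod import *
p,q=rodpose(sh_at(-.104));r=lin(p,q,.03,guard=6);print(r,st())
b=grab('scene');t=grab('top')
A=cv2.resize(b['frame'][170:245,300:420,::-1],(800,500),interpolation=cv2.INTER_CUBIC)[:, :]
B_=cv2.resize(t['frame'][205:240,240:380,::-1],(400,100),interpolation=cv2.INTER_CUBIC)
o=np.zeros((600,800,3),np.uint8);o[:500]=A;o[500:,:400]=B_
cv2.imwrite('pics/r2.png',o)
E
```

```text
True (61.5, array([0.5257, 0.0052, 0.0245]), 0.255, array([ 0.1, -3. ,  0.1]), array([-0.513, -0.047, -0.015]))
```

View pics/r2.png

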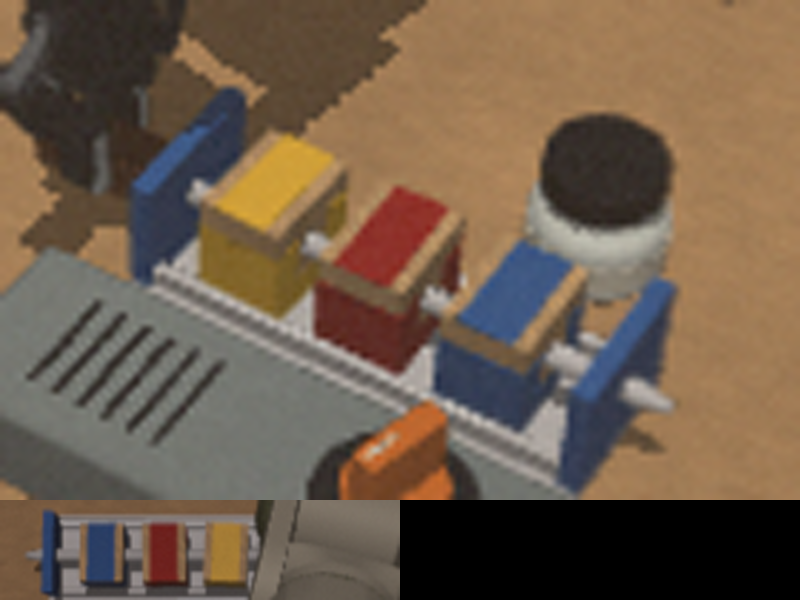

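All three blocks are threaded, with the tip out past the far cheek at (670,403). I'll release, check the handle, and then turn the dial fully on.

```bash
python3 - <<'E'
from rod import *
p,q=rodpose(sh_at(-.11))
env.release();env.hold(.3);s=st();lin(s[1]+[0,0,.13],q,.15)
y=2.84;P=[.642,.2188]
go([*P,.16],down(y))
t=grab('top');b=grab('scene');pickle.dump((t,b),open('Fe.pkl','wb'))
o=np.hstack([cv2.resize(b['frame'][165:245,290:370,::-1],(400,400),interpolation=cv2.INTER_CUBIC),cv2.resize(t['frame'][200:245,330:375,::-1],(400,400),interpolation=cv2.INTER_CUBIC)])
cv2.imwrite('pics/r3.png',o);print(st())
E
```

```text
(64.6, array([0.642 , 0.2173, 0.1601]), 0.995, array([ 0.1,  0.3, -0.1]), array([-0.004,  0.006,  0.017]))
```

View pics/r3.png

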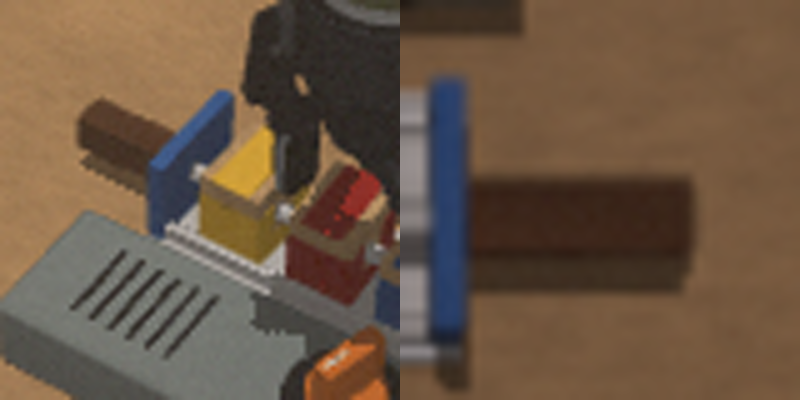

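The handle is flush with the cheek: the right crop shows no gap at (470,220). Now the dial.

```bash
python3 - <<'E'
from rod import *
t,_=pickle.load(open('Fe.pkl','rb'));print('handle end',pix2w(t,(407.3,224.2),.035),dw(0,-.18))
y=2.84;P=[.642,.2188]
print(lin([*P,.067],down(y),.1,guard=8))
env.close_gripper(40);print(st())
t0=monitor.sense()['ft_torque'][2]
for i in range(1,31):
    go([*P,.067],down(y-.1*i))
    s=monitor.sense();tq=s['ft_torque'][2]-t0;print(i,round(tq,2),end=' ')
    if abs(tq)>.4:break
print(st(),s['joints'][5])
env.release();lin([*P,.17],down(y-.1*i),.15)
go([.45,-.1,.3],down(1.57))
t=grab('top');b=grab('scene')
o=np.hstack([cv2.resize(b['frame'][165:265,290:400,::-1],(400,364),interpolation=cv2.INTER_CUBIC),cv2.resize(t['frame'][160:255,240:420,::-1],(400,211),interpolation=cv2.INTER_CUBIC)[:, :] if 0 else cv2.resize(t['frame'][155:250,240:345,::-1],(400,364),interpolation=cv2.INTER_CUBIC)])
cv2.imwrite('pics/z.png',o);print(st())
E
```

```text
handle end [ 0.52089009 -0.14772312  0.035     ] [ 0.52554001 -0.02549559]
False
(66.4, array([0.6417, 0.2182, 0.0673]), 0.155, array([-3.6, -2.7,  3.7]), array([-0.518,  0.519,  0.073]))
1 -0.15 2 -0.09 3 -0.06 4 -0.11 5 -0.06 6 -0.16 7 -0.08 8 -0.1 9 -0.05 10 -0.02 11 -0.09 12 -0.1 13 -0.15 14 -0.13 15 -0.03 16 -0.11 17 -0.17 18 -0.09 19 -0.11 20 -0.08 21 -0.06 22 -0.06 23 -0.14 24 -0.1 25 -0.08 26 0.54 (72.9, array([0.6433, 0.2181, 0.0673]), 0.152, array([ 8.5, -5.8,  1.3]), array([-0.997, -1.381,  0.616])) 1.4793672509436935
(76.2, array([ 0.4502, -0.0997,  0.2997]), 1.003, array([ 0.3, -0.4, -0.9]), array([-0.034,  0.02 ,  0.013]))
```

View pics/z.png

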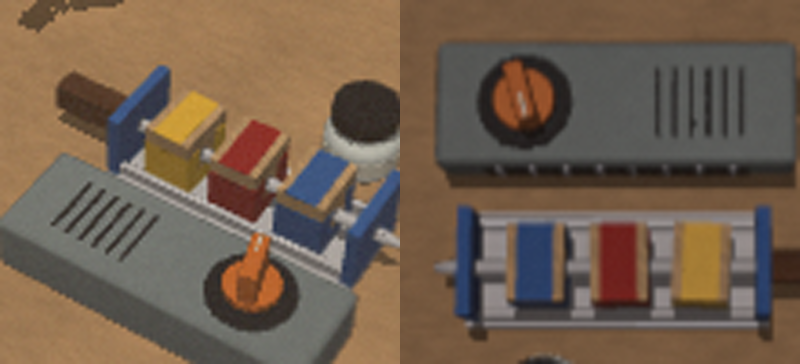

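The final view shows the dial at its clockwise stop, after about 2.6 rad of travel between the two stops. The rod is through both cheeks and all three blocks, with the handle flush.

```bash
python3 -c "
from h import *
print(job.hand_in())"
```

```text
the job is handed in; nothing more can be done
None
```

I handed the job in at about 76 s: dial turned off, the three blocks present (blue, red, yellow) threaded on the rod with its handle against the right-hand cheek, then dial turned clockwise to its stop.

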